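# Purge the airlock and hold its release key turned

## Robot

A 6-joint arm with a two-finger parallel gripper is mounted at the origin on the work surface. World frame = base frame: x ahead of the robot, y to its left, z up, the work surface at z = 0. Lengths are in m, angles in rad, forces in N, time in s.
With the tool pointing down it reaches from about 0.3 to 1 m from the base axis. Payload 5.1 kg.
Tool frame: the origin (TCP) lies midway between the tips of the shut fingers; the grasp point (between the pads) lies manip.grip_point_offset behind it (manip.grip_point_offset is the distance from the TCP to the grasp point, in m); y points along the fingers, z is the direction in which the jaws open and shut, and the axes are right-handed (so a half turn about y gives the same grasp; the last joint's range is limited). The gripper opens to 95 mm and grips with 3 to 60 N. Pads are 20 mm wide; open, the fingers measure 119 mm over their backs; the gripper's body (75 mm by 180 mm) begins 59 mm behind the grasp point.
Start: joints at [-1.365, 0.124, 1.65, -0, 1.367, -0.083], TCP at [0.185, -0.623, 0.215] pointing down, gripper open.
Joint ranges: [-2.61, 2.61], [-1.02, 2.33], [0.03, 2.71], [-1.35, 4.49], [0.32, 2.68], [-2.91, 2.91]. Speed limits (rad/s): [2.57, 2.57, 3.14, 3.14, 3.14, 3.14].

## Interface

Orientations are given as a rotation vector (axis times angle).
In Python, from cell import telemetry, cams, order, manip gives the robot as it stands.
- The arm moves only by the shell command python3 -m jog 'ROWS'. ROWS is JSON, one flat list of numbers, 7 for each row, row after row: the turn, a rotation vector about the tool's x, y, z in rad, then the shift along the tool's x, y, z in mm, then the gripper's target within -1 to 1 (fully open at 1, half-way at 0, shut at -1). In form: [rx, ry, rz, dx, dy, dz, grip, rx, ry, rz, dx, dy, dz, grip, ...]. A call has 1 to 12 rows; each row is the pose to reach, as a shift and turn from the pose measured when the call began, along the tool's axes at that moment; what a row does not reach only later rows make up. A row lasts 1/10 s, in which the tool goes at most 50 mm and 8.59 degrees, less where a joint would pass 70% of its speed; a pose out of reach is approached as far as the arm can. A call with a gripper value outside its range is refused whole. The fingers move at their own pace and stop on an object; the grip force is fixed at half the most. Time passes only in rows, so rows that repeat a pose let the fingers close. It gives the time, the measured TCP pose, the force and the opening at its end, in the units of the state.
- telemetry.get_obs(): the state, without advancing time (a new reading comes with each control period).
- cams.get_image(name): name is "scene" or "top" or "wrist"; returns a dict with "color" (400x640x3 uint8, red, green, blue), "range_z" (400x640 float32, m along the optical axis (not along the pixel's ray), 0 where there is no reading), "fx", "fy", "cx", "cy" (pixels), "rvec" (rotation vector, rad) and "tvec" (3), from world to camera coordinates, as OpenCV has them. Camera axes: x right, y down, z forward; pixel columns grow to the right and rows downward; lengths in m; the calibration is good to about 2 mm. A picture is of the moment at which its call begins.
- order.finish_job(): hands the job in, once; it reports no verdict.
The state is a dict: "time": time; "q": joint angles; "joint_velocities": joint speeds; "joint_torque": joint torques, N m; "position": TCP position; "tool_rot": TCP orientation; "contact_force": force on the tool from outside, world axes, zero at the start; "wrist_torque": the same for the moment, N m; "width": finger opening in m.
Only numpy, scipy, OpenCV 4.12 (cv2) and the standard library are available. Lean on these libraries where they do the work, as an engineer would, in place of code of your own. Each camera call takes 0.05 s, during which the arm holds its last target. There are 200 camera calls.

## Task

Purge the dish airlock with a full stroke of the red-handled lever: press it down to its stop and let it spring all the way back up. Then take the red key from its stand, push it fully home into the brass key switch on the grey console, working it past the sticky pins, turn it a quarter turn clockwise to the stop, and finish while still gripping the key and holding it turned against the spring. Leave the yellow key and everything else on the bench where it is.

Things in the scene. Friction and masses are not known exactly. Their poses are not given: they have to be found in the camera images.
- purge (a joint): Angle of the purge lever, rad: 0 = at rest, raised 45 degrees above level; grows as the handle is pressed down; hard stop at 0.80 (almost level). A spring drives it back to 0 when let go; holding it at the stop takes about 9 N at the handle, starting it about 5 N.
- purge_handle (a point): Centre of the lever's handle: a red bar, 20 mm in diameter and 80 mm long, lying level along this point's y axis (parallel to the hinge pin), on the end of a steel arm 14 mm thick. It moves with the lever; at rest it stands about 185 mm above the bench, at the stop about 101 mm.
- purge_hinge (a point): Centre of the lever's hinge pin, 100 mm above the bench, on a fixed white pedestal 117 mm high. x is level and points away from the handle side, y is the pin's line, z up. At lever angle q the handle's centre is at x = -0.120 cos(0.785 - q), y = 0, z = 0.120 sin(0.785 - q) m in these axes: it goes down and slightly to -x when pressed.
- red_key: The key to use: red flat bow (8 x 34 mm in x, y; z = 6 to 40 mm), steel collar (16 x 24 mm, z = 0 to 6 mm), steel blade below (5 mm in x, 14 mm in y, z = 0 to -30 mm, round nose). Origin: centre of the collar's underside, z up. Fits either way round. About 50 g. Stands upright, loose, in its stand's slot; lift it over 35 mm to clear the slot.
- yellow_key: A key of the same shape with a yellow bow, in its own stand with a yellow stripe; not to be used or moved. The two stands swap places.
- keyway (a point): Centre of the keyway's mouth, level with the top of the brass rotor, 70 mm above the bench; turns with the rotor; z up. The slot is 15.6 mm long (this point's y), 6.6 mm wide (x), 36 mm deep, with a 2.5 mm bevel. The red key is fully home when its origin is at this point, its y along this y (either way round), its collar flat on the rotor.
- purge_base: Pedestal of the purge lever: white block on a dark steel foot 110 x 100 mm, 117 mm high, fixed to the bench, origin under its centre, axes as purge_hinge.
- red_stand: Stand of the red key: grey block 60 x 60 x 35 mm with a red stripe on top, fixed to the bench, origin under its centre. The key's collar rests on its top.
- console: Grey console of the key switch, 110 x 110 x 60 mm, fixed, origin under its centre; a black ring (58 mm across, top at 67 mm) surrounds the brass rotor. Two sticky pins stick out 2 to 3 mm from the ends of the keyway at 10 and 18 mm depth: pushing the key past them takes about 5 to 20 N downwards; backing off a little and twisting a few degrees helps.
- release (a joint): Angle of the key switch's rotor, rad: 0 = at rest; grows as the key is turned clockwise seen from above, hard stop at 1.571 (a quarter turn). A spring turns it back to 0 if let go: about 0.025 N m at 0 and 0.08 N m at the stop. The key has a few degrees of play in the slot.
- red_dishes: Stack of four red culture dishes, 90 mm in diameter, 60 mm high, origin under its centre. Leave alone.
- cream_dishes: Stack of seven cream dishes, 90 mm in diameter, 105 mm high, origin under its centre. Leave alone.
- dark_dishes: Stack of six dark red dishes, 90 mm in diameter, 90 mm high, origin under its centre. Leave alone.
- amber_jar: Amber jar with yellow cap, 52 mm in diameter, 75 mm high, origin under its centre. Leave alone.
- burner: Laboratory burner, foot 70 mm across, 130 mm high, origin under its foot. Leave alone.
- spatula: Steel spatula 165 mm long, lying along its x, 8 mm high. Leave alone.
Mind the look-alikes: they are no part of the job. What is meant by the red_key is not black, blue or turquoise, and is the smaller of those in its own colour.

How it is judged:
By the outcome, as a careful person would: the job done as asked, in the order asked, and still so for the second after the job is handed in, while the arm keeps its last pose, push and grip.
It also fails if it takes over 72 s, if anything falls off the work surface, if the arm or the gripper's body presses on something with over 40 N, if the wrist force passes 120 N, or if a joint passes its speed limit or range.

## Working session

There is one attempt and no reset: what is moved stays moved. The work goes in short steps, Python scripts to look and compute and a shell command to move; the robot and the scene stay as the last step left them, time stands still between calls to the robot, and variables do not carry over. Pictures are saved under pics/ and viewed, about 8 in all and at most 12, crops included, and the job is handed in when it is done.

```bash
ls; mkdir -p pics; cat > h.py <<'E'
import numpy as np, cv2, os
from cell import telemetry, cams, order, manip
def snap(name,tag):
    im=cams.get_image(name); np.save(f'pics/{tag}.npy',im,allow_pickle=True)
    cv2.imwrite(f'pics/{tag}.png',im['color'][:,:,::-1]); return im
def load(tag): return np.load(f'pics/{tag}.npy',allow_pickle=True).item()
def world(im,u,v,z=None):
    R=cv2.Rodrigues(np.array(im['rvec'],float))[0]; t=np.array(im['tvec'],float).ravel()
    u=np.asarray(u,float);v=np.asarray(v,float)
    d=np.stack([(u-im['cx'])/im['fx'],(v-im['cy'])/im['fy'],np.ones_like(u)],-1)
    if z is None: # depth
        D=im['range_z'][v.astype(int),u.astype(int)]
        return (d*D[...,None]-t)@R
    c=-R.T@t; w=d@R
    return c+w*((z-c[2])/w[...,2])[...,None]
def pix(im,P):
    p,_=cv2.projectPoints(np.array(P,float).reshape(-1,3),np.array(im['rvec'],float),np.array(im['tvec'],float),np.array([[im['fx'],0,im['cx']],[0,im['fy'],im['cy']],[0,0,1.]]),None)
    return p[:,0]
E
python3 - <<'E'
from h import *
o=telemetry.get_obs(); print(o, manip.grip_point_offset)
a=snap('top','top0');b=snap('scene','scene0')
R=cv2.Rodrigues(np.array(o['tool_rot']))[0];print(R.round(3))
for im in(a,b):
    Rc=cv2.Rodrigues(np.array(im['rvec'],float))[0];print((-Rc.T@np.array(im['tvec']).ravel()).round(3),im['fx'])
E
```

```text
pics
{'time': 0.0, 'q': array([-1.36459053e+00,  1.24480024e-01,  1.65166826e+00, -3.51582061e-06,
        1.36750644e+00, -8.25839499e-02]), 'joint_velocities': array([-1.83240702e-03,  2.71156587e-03,  2.04078104e-03, -4.88673369e-04,
        3.86612552e-04, -7.11052612e-07]), 'joint_torque': array([ 1.19678458e-05, -4.17601025e+01, -3.59932280e+01,  7.75899785e-02,
        4.92820283e-02, -1.74783431e-04]), 'position': array([ 0.18496371, -0.62245541,  0.21340668]), 'tool_rot': array([-0.30061459,  2.06860734, -2.06431001]), 'contact_force': array([-0.02307155, -1.37854808,  0.44709944]), 'wrist_torque': array([ 0.02681118,  0.02571226, -0.01052407]), 'width': 0.0952508325599522} 0.0188
[[-0.959 -0.     0.285]
 [-0.285  0.002 -0.959]
 [-0.    -1.    -0.002]]
[ 0.413 -0.086  1.443] 443.8246314507789
[1.039 0.363 0.99 ] 449.12182812894224
```

View pics/top0.png

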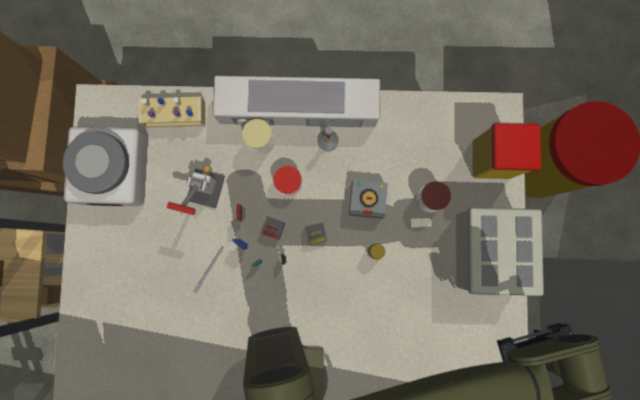

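View pics/scene0.png

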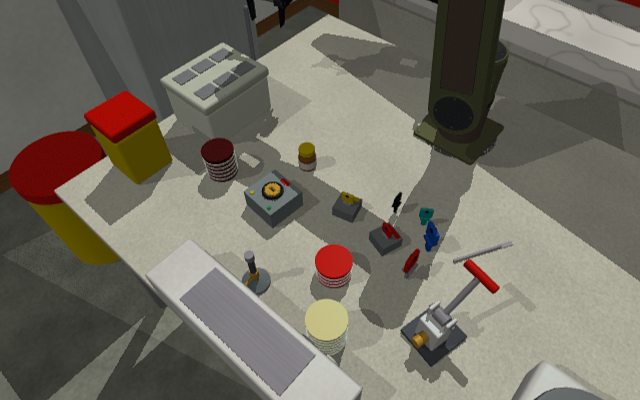

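The top view shows the lever with its handle near (181,209), the key stands near (272,229) red and (317,235) yellow, and the console near (368,198). A second loose red key at (240,212) is a look-alike. Next I'll measure.

```bash
cat > m.py <<'E'
from h import *
a=load('top0');b=load('scene0')
def blobs(im,lo,hi,name,roi,amin=12):
    hsv=cv2.cvtColor(im['color'],cv2.COLOR_RGB2HSV)
    m=cv2.inRange(hsv,lo,hi)
    if lo[0]==0: m|=cv2.inRange(hsv,(172,lo[1],lo[2]),(180,255,255))
    n,l,s,c=cv2.connectedComponentsWithStats(m)
    for i in range(1,n):
        x,y=c[i]
        if s[i,4]<amin or not(roi[0]<x<roi[1] and roi[2]<y<roi[3]): continue
        v,u=np.where(l==i); P=world(im,u,v); P=P[im['range_z'][v,u]>0]
        r=cv2.minAreaRect(np.stack([u,v],1).astype(np.float32))
        print(name,c[i].round(1),s[i,4],'med',np.median(P,0).round(4),'lo',np.percentile(P,5,0).round(3),'hi',np.percentile(P,95,0).round(3),'rect',np.round(r[1],1),round(r[2],1))
print('top');blobs(a,(0,140,60),(8,255,255),'red',(150,460,130,300));blobs(a,(15,120,70),(32,255,255),'yel',(150,460,130,300))
print('scene');blobs(b,(0,140,60),(8,255,255),'red',(240,520,150,330));blobs(b,(15,120,70),(32,255,255),'yel',(240,520,130,330))
A=cv2.resize(a['color'][160:280,160:400],None,fx=3.3,fy=3.3,interpolation=cv2.INTER_CUBIC)
cv2.imwrite('pics/c1.png',A[:,:,::-1])
B=cv2.resize(b['color'][170:370,240:520],None,fx=2.8,fy=2.8,interpolation=cv2.INTER_CUBIC)
cv2.imwrite('pics/c2.png',B[:,:,::-1])
E
python3 m.py
```

```text
top
red [287.  179.3] 596 med [0.6293 0.0229 0.0598] lo [ 0.594 -0.012  0.055] hi [0.665 0.058 0.065] rect [27. 26.] 90.0
red [180.6 208. ] 148 med [0.5192 0.3106 0.1936] lo [0.508 0.279 0.188] hi [0.53  0.345 0.199] rect [27.1  5.5] 15.3
red [238.2 211.4] 38 med [0.5222 0.1653 0.1001] lo [0.503 0.162 0.093] hi [0.538 0.169 0.104] rect [ 3. 13.] 5.2
red [367.7 211.9] 20 med [ 0.5308 -0.2328  0.0619] lo [ 0.528 -0.242  0.058] hi [ 0.534 -0.221  0.065] rect [2. 7.] 90.0
red [270.  234.1] 27 med [0.4562 0.0737 0.0347] lo [0.448 0.055 0.031] hi [0.462 0.092 0.039] rect [13.3  1.9] 20.6
yel [206.1 170. ] 42 med [0.6525 0.2794 0.0595] lo [0.643 0.272 0.054] hi [0.662 0.288 0.066] rect [6. 6.] 90.0
yel [368.8 197.7] 143 med [ 0.5743 -0.2345  0.0699] lo [ 0.558 -0.252  0.057] hi [ 0.593 -0.216  0.074] rect [13. 13.] 90.0
yel [315.3 232.9] 19 med [ 0.4613 -0.0693  0.0726] lo [ 0.458 -0.082  0.067] hi [ 0.465 -0.057  0.079] rect [1.8 9.2] 78.7
yel [317. 240.] 48 med [ 0.4408 -0.0758  0.0355] lo [ 0.434 -0.097  0.031] hi [ 0.447 -0.057  0.043] rect [ 3.3 14.5] 77.5
yel [376.8 251.2] 173 med [ 0
[... 615 characters left out ...]
3165 0.1936] lo [0.514 0.28  0.185] hi [0.537 0.349 0.197] rect [41.7  9.2] 45.0
yel [306.1 149.9] 204 med [ 0.4185 -0.2575  0.0756] lo [ 0.397 -0.277  0.059] hi [ 0.434 -0.24   0.079] rect [14. 16.] 90.0
yel [271.9 189.1] 171 med [ 0.5779 -0.2324  0.0709] lo [ 0.561 -0.25   0.065] hi [ 0.595 -0.215  0.074] rect [12. 16.] 90.0
yel [251.5 192. ] 12 med [ 0.6166 -0.2703  0.0644] lo [ 0.613 -0.275  0.062] hi [ 0.621 -0.266  0.066] rect [2. 3.] 90.0
yel [348.9 198. ] 120 med [ 0.4656 -0.064   0.0576] lo [ 0.437 -0.082  0.036] hi [ 0.47  -0.054  0.076] rect [18.8  8.4] 21.8
yel [251.9 276.7] 79 med [ 0.7819 -0.0975  0.0429] lo [ 0.768 -0.105  0.032] hi [ 0.801 -0.091  0.06 ] rect [ 9.7 19.2] 17.1
```

View pics/c1.png

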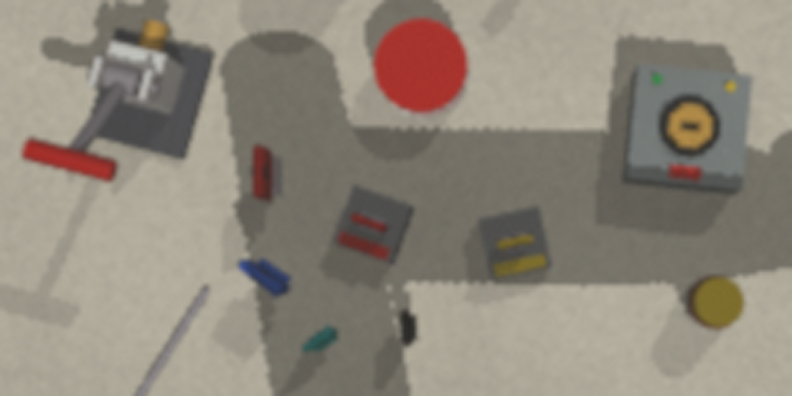

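View pics/c2.png

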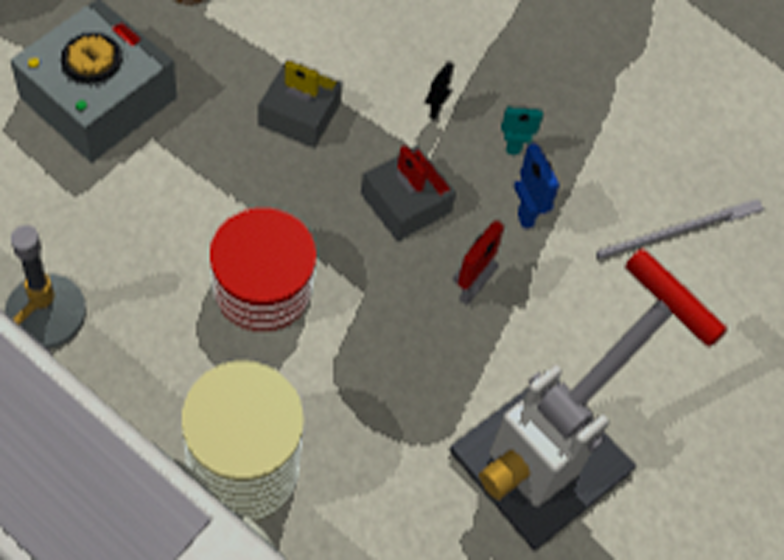

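The crops show the red key in its stand, with the bow near top px (271,227) in front of the stripe at (270,234). The taller red key at (238,211) has no stand, so it is the decoy. The lever's hinge is to the upper right of its handle. Next I'll get the lever geometry.

```bash
python3 - <<'E'
from h import *
a=load('top0');b=load('scene0')
def line(im,roi,z,zr,lo=(0,110,35)):
    hsv=cv2.cvtColor(im['color'],cv2.COLOR_RGB2HSV)
    m=cv2.inRange(hsv,lo,(9,255,255))|cv2.inRange(hsv,(170,lo[1],lo[2]),(180,255,255))
    v,u=np.where(m); k=(u>roi[0])&(u<roi[1])&(v>roi[2])&(v<roi[3]);u,v=u[k],v[k]
    D=world(im,u,v)
    k=(D[:,2]>zr[0])&(D[:,2]<zr[1]);u,v=u[k],v[k]
    P=world(im,u,v,z)[:,:2]
    c,s,ang=cv2.minAreaRect((P*1000).astype(np.float32))
    w=np.linalg.svd(P-P.mean(0))[2][0]
    print(len(u),'mean',P.mean(0).round(4),'rectc',np.round(c,1),np.round(s,1),'yaw long axis',np.degrees(np.arctan2(w[1],w[0])).round(1)%180, 'depthmean',D[k].mean(0).round(4))
print('handle');line(a,(150,215,190,225),.19,(.17,.22));line(b,(450,510,250,300),.19,(.17,.22))
print('bow');line(a,(255,290,218,240),.075,(.05,.09));line(b,(370,420,215,250),.065,(.045,.09))
print('stripe');line(a,(255,290,218,240),.035,(.02,.045))
E
```

```text
handle
167 mean [0.5197 0.3124] rectc [520.1 312.6] [80.7 17.5] yaw long axis 76.7 depthmean [0.5195 0.3115 0.1928]
400 mean [0.5243 0.3156] rectc [523.6 314.1] [81.2 21.1] yaw long axis 75.7 depthmean [0.5259 0.3158 0.1925]
bow
17 mean [0.4765 0.0666] rectc [476.2  65.5] [30.5  4.6] yaw long axis 68.1 depthmean [0.4766 0.0667 0.0742]
100 mean [0.4813 0.0701] rectc [481.   69.1] [44.3 20.4] yaw long axis 56.9 depthmean [0.4812 0.07   0.0647]
stripe
47 mean [0.456  0.0745] rectc [456.   74.5] [47.3 10. ] yaw long axis 71.9 depthmean [0.456  0.0744 0.0356]
```

```bash
cat >> h.py <<'E'
def Rdown(phi):  # jaw axis yaw in degrees
    p=np.radians(phi); z=np.array([np.cos(p),np.sin(p),0]); y=np.array([0,0,-1.]); return np.stack([np.cross(y,z),y,z],1)
def rel(phi,*pts):
    o=telemetry.get_obs(); R=cv2.Rodrigues(np.array(o['tool_rot']))[0]
    r=cv2.Rodrigues(R.T@Rdown(phi))[0].ravel()
    print('t',round(o['time'],2),'pos',o['position'].round(4),'jawyaw',np.degrees(np.arctan2(R[1,2],R[0,2])).round(1),'F',o['contact_force'].round(1),'w',round(o['width'],4))
    print('turn',r.round(3),'q',o['q'].round(2))
    for p in pts: print(p,'->',((np.array(p)-o['position'])@R*1000).round(1))
E
python3 - <<'E'
from h import *
rel(-13.5,(.185,-.623,.27),(.35,-.15,.27),(.522,.313,.26))
E
```

```text
t 0.1 pos [ 0.1849 -0.6225  0.2135] jawyaw -73.5 F [-0.2  0.1 -0.1] w 0.0952
turn [ 2.000e-03 -1.046e+00 -1.000e-03] q [-1.36  0.12  1.65 -0.    1.37 -0.08]
(0.185, -0.623, 0.27) -> [  0.1 -56.5   0.4]
(0.35, -0.15, 0.27) -> [-292.8  -55.7 -406. ]
(0.522, 0.313, 0.26) -> [-589.6  -44.9 -800.9]
```

```bash
python3 -m jog '[0,-0.1,0,-20,-40,-20,-1, 0,-0.2,0,-45,-56,-60,-1, 0,-0.3,0,-75,-56,-100,-1, 0,-0.4,0,-105,-56,-140,-1, 0,-0.5,0,-135,-56,-180,-1, 0,-0.6,0,-165,-56,-225,-1, 0,-0.7,0,-195,-56,-270,-1, 0,-0.8,0,-225,-56,-310,-1, 0,-0.9,0,-255,-56,-350,-1, 0,-1.0,0,-285,-56,-390,-1, 0,-1.046,0,-310,-56,-425,-1, 0,-1.046,0,-330,-56,-455,-1]'; python3 -c "
from h import *
rel(-13.5,(.522,.313,.26),(.522,.313,.22))"
```

```text
time: 1.3
position: [0.3718, -0.0899, 0.2702]
tool_rot: [-1.088, 1.38, -1.378]
contact_force: [1.1, 0.2, 0.4]
width: 0.0045
t 1.3 pos [ 0.3718 -0.0899  0.2702] jawyaw -13.4 F [1.1 0.2 0.4] w 0.0045
turn [ 0.     0.002 -0.002] q [-0.38 -0.54  2.12  0.    1.56 -0.15]
(0.522, 0.313, 0.26) -> [-426.7   11.    52.8]
(0.522, 0.313, 0.22) -> [-426.7   51.    52.8]
```

```bash
python3 -m jog '[0,0,0,-45,0,6,-1, 0,0,0,-90,0,12,-1, 0,0,0,-135,0,17,-1, 0,0,0,-180,0,22,-1, 0,0,0,-225,0,28,-1, 0,0,0,-270,0,34,-1, 0,0,0,-315,0,40,-1, 0,0,0,-360,0,45,-1, 0,0,0,-400,0,50,-1, 0,0,0,-427,10,53,-1, 0,0,0,-427,20,53,-1, 0,0,0,-427,20,53,-1]'; python3 -c "
from h import *
rel(-13.5,(.522,.313,.25),(.522,.313,.20))
snap('wrist','w1');snap('scene','s1')
a=cv2.imread('pics/w1.png');b=cv2.imread('pics/s1.png')[150:400,320:600]
cv2.imwrite('pics/ws1.png',np.hstack([cv2.resize(a,(480,300)),cv2.resize(b,(320,300))]))"
```

```text
time: 2.5
position: [0.521, 0.3128, 0.2479]
tool_rot: [-1.094, 1.382, -1.377]
contact_force: [0.4, -0.3, -0.1]
width: 0.0002
t 2.5 pos [0.521  0.3128 0.2479] jawyaw -13.3 F [ 0.4 -0.3 -0.1] w 0.0002
turn [0.004 0.003 0.002] q [0.45 0.02 1.71 0.   1.42 0.68]
(0.522, 0.313, 0.25) -> [-0.5 -2.1  0.9]
(0.522, 0.313, 0.2) -> [-0.5 47.9  1.1]
```

View pics/ws1.png

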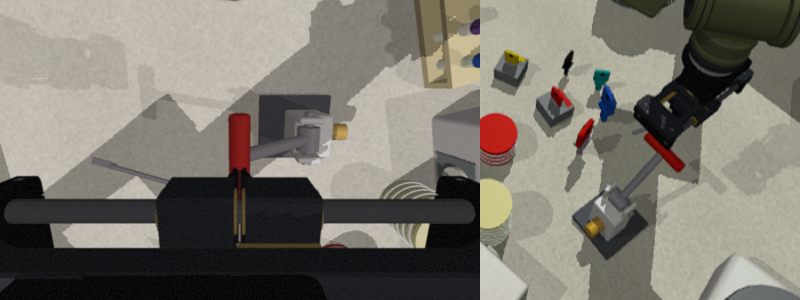

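The wrist view shows the handle bar at column 240, in line with the finger plane and parallel to the view's vertical, so the tips are over it. Next I'll press along the arc.

```bash
python3 -m jog '[0,0,0,0,25,1,-1, 0,0,0,0,42,1,-1, 0,0,0,0,53,0,-1, 0,0,0,0,63,-8,-1, 0,0,0,0,73,-15,-1, 0,0,0,0,83,-21,-1, 0,0,0,0,93,-26,-1, 0,0,0,0,103,-29,-1, 0,0,0,0,113,-32,-1, 0,0,0,0,123,-33,-1, 0,0,0,0,130,-34,-1, 0,0,0,0,134,-34,-1]'; python3 -c "
from h import *
rel(-13.5,(.487,.321,.111))"
```

```text
time: 3.8
position: [0.487, 0.3214, 0.1178]
tool_rot: [-1.09, 1.385, -1.375]
contact_force: [-6.8, 2.3, 8.7]
width: 0.0001
t 3.8 pos [0.487  0.3214 0.1178] jawyaw -13.5 F [-6.8  2.3  8.7] w 0.0001
turn [ 0.005  0.001 -0.003] q [0.49 0.06 1.89 0.01 1.2  0.72]
(0.487, 0.321, 0.111) -> [0.4 6.8 0.1]
```

```bash
python3 -m jog '[0,0,0,0,4,0,-1, 0,0,0,0,8,0,-1, 0,0,0,0,10,0,-1, 0,0,0,0,10,0,-1]'; python3 -c "
from h import *
rel(-13.5,(.487,.321,.111))
im=snap('scene','s2')
hsv=cv2.cvtColor(im['color'],cv2.COLOR_RGB2HSV)
m=cv2.inRange(hsv,(0,140,60),(8,255,255))|cv2.inRange(hsv,(172,140,60),(180,255,255))
v,u=np.where(m);P=world(im,u,v);k=(P[:,1]>.25)&(P[:,1]<.4)&(P[:,0]<.56)&(P[:,0]>.42)&(P[:,2]>.08);print(k.sum(),P[k].mean(0),P[k].max(0))"
```

```text
time: 4.2
position: [0.4862, 0.3217, 0.1094]
tool_rot: [-1.09, 1.387, -1.374]
contact_force: [-5.4, -1.3, 7.3]
width: 0.0006
t 4.2 pos [0.4862 0.3217 0.1094] jawyaw -13.5 F [-5.4 -1.3  7.3] w 0.0006
turn [ 0.007  0.    -0.003] q [0.49 0.07 1.89 0.01 1.18 0.72]
(0.487, 0.321, 0.111) -> [ 0.5 -1.6  0.9]
117 [0.49727112 0.34839609 0.1063153 ] [0.50456606 0.36273725 0.11355408]
```

```bash
python3 -m jog '[0,0,0,0,4,0,-1, 0,0,0,0,7,0,-1, 0,0,0,0,7,0,-1, 0,0,0,0,7,0,-1]'; python3 -c "
from h import *
rel(-13.5,(.487,.321,.111))"
```

```text
time: 4.65
position: [0.4862, 0.3219, 0.1078]
tool_rot: [-1.091, 1.387, -1.374]
contact_force: [-10.5, -5.7, 21.6]
width: 0.0004
t 4.65 pos [0.4862 0.3219 0.1078] jawyaw -13.5 F [-10.5  -5.7  21.6] w 0.0004
turn [ 0.007  0.    -0.003] q [0.49 0.07 1.9  0.01 1.18 0.72]
(0.487, 0.321, 0.111) -> [ 0.6 -3.2  1. ]
```

Force rose to 22 N with almost no motion, so the lever is at its stop. Next I'll let it back up along the arc.

```bash
python3 -m jog '[0,0,0,0,-10,0,-1, 0,0,0,0,-24,2,-1, 0,0,0,0,-38,5,-1, 0,0,0,0,-52,10,-1, 0,0,0,0,-66,17,-1, 0,0,0,0,-80,26,-1, 0,0,0,0,-95,35,-1, 0,0,0,0,-115,35,-1, 0,0,0,0,-140,35,-1, 0,0,0,0,-160,35,-1, 0,0,0,0,-170,35,-1, 0,0,0,0,-170,35,-1]'; python3 - <<'E'
from h import *
rel(-20,(.478,.068,.27),(.40,.068,.20))
for n in('scene','top'):
    im=snap(n,n+'3')
    hsv=cv2.cvtColor(im['color'],cv2.COLOR_RGB2HSV)
    m=cv2.inRange(hsv,(0,140,60),(8,255,255))|cv2.inRange(hsv,(172,140,60),(180,255,255))
    v,u=np.where(m);P=world(im,u,v);k=(P[:,1]>.25)&(P[:,1]<.4)&(P[:,0]<.56)&(P[:,0]>.42)&(P[:,2]>.08);print(k.sum(),P[k].mean(0),P[k].max(0))
E
```

```text
time: 5.85
position: [0.5217, 0.3131, 0.2787]
tool_rot: [-1.089, 1.387, -1.374]
contact_force: [-0.4, -0.5, 0.1]
width: 0.0004
t 5.85 pos [0.5217 0.3131 0.2787] jawyaw -13.5 F [-0.4 -0.5  0.1] w 0.0004
turn [ 0.007  0.114 -0.004] q [0.45 0.   1.67 0.01 1.47 0.68]
(0.478, 0.068, 0.27) -> [248.6   7.6  14.7]
(0.4, 0.068, 0.2) -> [267.1  78.  -60.7]
384 [0.52614387 0.31572779 0.19232077] [0.53953666 0.35373434 0.19886836]
106 [0.51758875 0.30157124 0.19321379] [0.52836049 0.33289518 0.2001467 ]
```

```bash
python3 -c "
from h import *
rel(-20,(.454,.002,.22))"
python3 -m jog '[0,0.02,0,45,0,-3,0, 0,0.04,0,90,0,-3,0, 0,0.06,0,135,0,-4,0, 0,0.08,0,180,5,-4,0, 0,0.10,0,225,15,-4,0, 0,0.114,0,265,30,-4,0, 0,0.114,0,300,45,5,0, 0,0.114,0,317,55,6,0, 0,0.114,0,317,58,6,0, 0,0.114,0,317,58,6,0]'; python3 -c "
from h import *
rel(-20,(.478,.068,.27))
snap('wrist','w2')"
```

```text
t 5.95 pos [0.5208 0.3127 0.2761] jawyaw -13.5 F [-0.3  0.1  0. ] w 0.0001
turn [ 0.009  0.114 -0.001] q [0.45 0.   1.67 0.01 1.47 0.68]
(0.454, 0.002, 0.22) -> [317.8  55.5   8. ]
time: 6.95
position: [0.4513, 0.0035, 0.2159]
tool_rot: [-1.03, 1.473, -1.455]
contact_force: [0.0, -0.7, -0.3]
width: 0.0474
t 6.95 pos [0.4513 0.0035 0.2159] jawyaw -20.1 F [ 0.  -0.7 -0.3] w 0.0474
turn [ 0.013 -0.001 -0.   ] q [-0.11 -0.33  2.07  0.    1.42  0.24]
(0.478, 0.068, 0.27) -> [-69.8 -54.1   2.3]
```

View pics/w2.png

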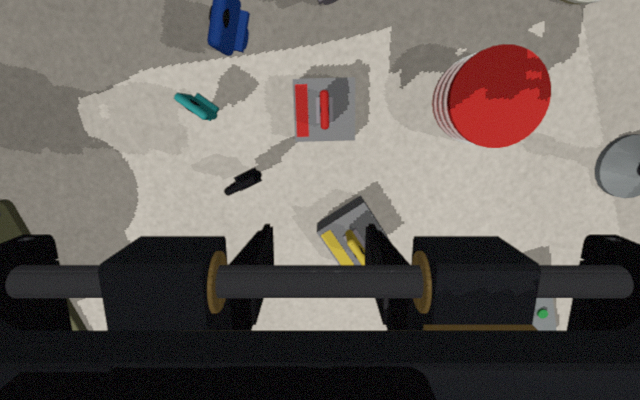

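The wrist view shows the red key's bow at (324,108) with its stripe at (302,110), nearly vertical in the view. The yellow key is at (355,245), partly behind a finger.

```bash
cat > k.py <<'E'
from h import *
im=load('w2')
hsv=cv2.cvtColor(im['color'],cv2.COLOR_RGB2HSV)
m=cv2.inRange(hsv,(0,120,40),(9,255,255))|cv2.inRange(hsv,(170,120,40),(180,255,255))
D=im['range_z']
for nm,r,z in(('bow',(311,340,80,140),.075),('stripe',(290,311,75,145),.035)):
    v,u=np.where(m);k=(u>r[0])&(u<r[1])&(v>r[2])&(v<r[3]);u,v=u[k],v[k]
    W=world(im,u,v);ok=np.abs(W[:,2]-z)<(.006 if nm=='bow' else .01);print(nm,len(u),ok.sum(),'zpct',np.percentile(W[:,2],[5,50,95]).round(3))
    P=world(im,u[ok],v[ok],z)[:,:2]
    c,s,a=cv2.minAreaRect((P*1000).astype(np.float32));w=np.linalg.svd(P-P.mean(0))[2][0]
    print(P.mean(0).round(4),np.round(c,1),np.round(s,1),round(a,1),'yaw',np.degrees(np.arctan2(w[1],w[0])).round(1)%180)
# stand block top: z~0.035 within region near
v,u=np.mgrid[60:160,270:375];v,u=v.ravel(),u.ravel();W=world(im,u,v)
ok=np.abs(W[:,2]-.035)<.006;P=W[ok][:,:2]
c,s,a=cv2.minAreaRect((P*1000).astype(np.float32));print('stand top',ok.sum(),np.round(c,1),np.round(s,1),round(a,1))
E
python3 k.py
```

```text
bow 322 314 zpct [0.072 0.074 0.075]
[0.4781 0.069 ] [477.9  68.9] [31.9  7. ] 70.2 yaw 71.9
stripe 628 625 zpct [0.034 0.035 0.036]
[0.4573 0.0763] [457.1  75.8] [49.5 11.7] 71.1 yaw 71.4
stand top 3496 [477.6  69.1] [60. 60.] 71.3
```

```bash
python3 -c "
from h import *
rel(-18.6,(.478,.069,.13),(.478,.069,.046))"
```

```text
t 7.0 pos [0.4519 0.0039 0.2168] jawyaw -20.0 F [ 0.3 -0.3  0.3] w 0.0478
turn [ 0.011 -0.024 -0.001] q [-0.11 -0.33  2.06  0.    1.42  0.24]
(0.478, 0.069, 0.13) -> [-70.1  86.8   3.2]
(0.478, 0.069, 0.046) -> [-70.  170.8   4.2]
```

```bash
python3 -m jog '[0.01,-0.02,0,-25,10,1,0, 0.01,-0.024,0,-55,30,2,0, 0.01,-0.024,0,-70,60,3,0, 0.01,-0.024,0,-70,87,3,0, 0.01,-0.024,0,-70,110,4,0, 0.01,-0.024,0,-70,135,4,0, 0.01,-0.024,0,-70,155,4,0, 0.01,-0.024,0,-70,168,4,0, 0.01,-0.024,0,-70,171,4,0, 0.01,-0.024,0,-70,171,4,0]';  python3 -c "
from h import *
rel(-18.6,(.478,.069,.046))"
```

```text
time: 8.0
position: [0.4781, 0.0696, 0.046]
tool_rot: [-1.038, 1.445, -1.443]
contact_force: [-0.7, -0.2, 0.6]
width: 0.0477
t 8.0 pos [0.4781 0.0696 0.046 ] jawyaw -18.6 F [-0.7 -0.2  0.6] w 0.0477
turn [ 0.001  0.001 -0.001] q [ 0.03 -0.08  2.16  0.    1.06  0.36]
(0.478, 0.069, 0.046) -> [0.6 0.  0.1]
```

```bash
python3 -m jog '[0,0,0,0,0,0,-0.4, 0,0,0,0,0,0,-1, 0,0,0,0,0,0,-1, 0,0,0,0,0,0,-1, 0,0,0,0,0,0,-1, 0,0,0,0,0,0,-1]'; python3 -m jog '[0,0,0,0,-8,0,-1, 0,0,0,0,-18,0,-1, 0,0,0,0,-32,0,-1, 0,0,0,0,-50,0,-1, 0,0,0,0,-75,0,-1, 0,0,0,0,-100,0,-1, 0,0,0,0,-104,0,-1, 0,0,0,0,-104,0,-1]';  python3 - <<'E'
from h import *
# console view position: keyway ~(.575,-.233)
rel(-10,(.575,-.233,.2),(.56,-.31,.2))
im=load('top0')
A=im['color'][185:212,350:388]
cv2.imwrite('pics/con.png',cv2.resize(A,None,fx=12,fy=12,interpolation=cv2.INTER_CUBIC)[:,:,::-1])
E
```

```text
time: 8.6
position: [0.4782, 0.0695, 0.0462]
tool_rot: [-1.038, 1.445, -1.443]
contact_force: [-0.2, -0.2, 1.4]
width: 0.0079
time: 9.4
position: [0.4791, 0.0694, 0.1518]
tool_rot: [-1.035, 1.443, -1.444]
contact_force: [-0.2, 0.2, -0.6]
width: 0.0075
t 9.4 pos [0.4791 0.0694 0.1518] jawyaw -18.6 F [-0.2  0.2 -0.6] w 0.0075
turn [-0.002 -0.15  -0.002] q [ 0.03 -0.21  2.08  0.    1.27  0.36]
(0.575, -0.233, 0.2) -> [256.  -48.3 187.4]
(0.56, -0.31, 0.2) -> [333.8 -48.5 197.7]
```

```bash
python3 - <<'E'
from h import *
im=load('top0')
v,u=np.mgrid[175:222,345:392];v,u=v.ravel(),u.ravel();W=world(im,u,v)
ok=np.abs(W[:,2]-.06)<.004;c,s,a=cv2.minAreaRect((W[ok][:,:2]*1000).astype(np.float32));print('console top',ok.sum(),np.round(c,1),np.round(s,1),a)
E
```

```text
console top 856 [ 576.5 -232.7] [110.5 110.4] 85.16983795166016
```

Grasped: the width is 7.5–7.9 mm against the 8 mm bow. I'll move to a viewing pose beside the console.

```bash
python3 -m jog '[0,-0.03,0,30,-20,20,-1, 0,-0.06,0,60,-40,40,-1, 0,-0.09,0,95,-48,60,-1, 0,-0.12,0,130,-48,80,-1, 0,-0.15,0,170,-48,103,-1, 0,-0.18,0,210,-48,127,-1, 0,-0.21,0,250,-48,150,-1, 0,-0.237,0,285,-48,172,-1, 0,-0.237,0,320,-48,198,-1, 0,-0.237,0,332,-48,202,-1, 0,-0.237,0,332,-48,202,-1, 0,-0.237,0,332,-48,202,-1]'; python3 - <<'E'
from h import *
rel(-5,(.5765,-.2327,.2))
im=snap('wrist','w3');print(pix(im,[.5765,-.2327,.07]))
cv2.imwrite('pics/w3c.png',cv2.resize(im['color'][40:240,200:440],None,fx=3,fy=3,interpolation=cv2.INTER_CUBIC)[:,:,::-1])
E
```

```text
time: 10.6
position: [0.564, -0.3085, 0.1981]
tool_rot: [-1.164, 1.274, -1.271]
contact_force: [0.7, -0.3, -0.1]
width: 0.008
t 10.6 pos [ 0.564  -0.3085  0.1981] jawyaw -5.0 F [ 0.7 -0.3 -0.1] w 0.008
turn [-0.001  0.    -0.003] q [-0.59  0.12  1.68  0.    1.34 -0.5 ]
(0.5765, -0.2327, 0.2) -> [-76.6  -1.6   5.9]
[[325.9126869  101.85795159]]
```

View pics/w3c.png

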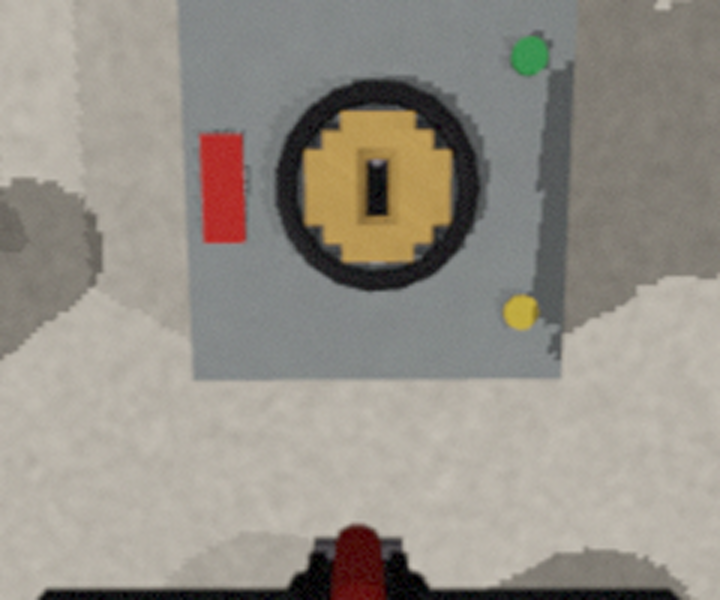

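```bash
python3 - <<'E'
from h import *
im=load('w3')
hsv=cv2.cvtColor(im['color'],cv2.COLOR_RGB2HSV)
R=np.zeros(hsv.shape[:2],np.uint8);R[70:135,290:362]=1
m=cv2.inRange(hsv,(12,80,90),(30,255,255))*R
c=max(cv2.findContours(m,cv2.RETR_EXTERNAL,cv2.CHAIN_APPROX_NONE)[0],key=cv2.contourArea)
f=np.zeros_like(m);cv2.drawContours(f,[c],-1,1,-1)
def rep(n,mask,z):
    v,u=np.where(mask);P=world(im,u,v,z)[:,:2];cc,s,a=cv2.minAreaRect((P*1000).astype(np.float32));w=np.linalg.svd(P-P.mean(0))[2][0]
    print(n,len(u),'px',u.mean().round(1),v.mean().round(1),P.mean(0).round(4),np.round(cc,1),np.round(s,1),'yaw',np.degrees(np.arctan2(w[1],w[0])).round(1)%180)
rep('rotor',f,.07)
V=hsv[:,:,2]
for th in(60,100,130):
  rep(f'slot{th}',(V<th)*cv2.erode(f,np.ones((5,5))),.069)
v,u=np.mgrid[30:180,250:400];v,u=v.ravel(),u.ravel();W=world(im,u,v)
ok=np.abs(W[:,2]-.06)<.004;c,s,a=cv2.minAreaRect((W[ok][:,:2]*1000).astype(np.float32));print('console top',ok.sum(),np.round(c,1),np.round(s,1),a)
ok=np.hypot(W[:,0]-.5765,W[:,1]+.2327)<.02;print('rotor z',np.median(W[ok],0))
E
```

```text
rotor 2079 px 325.5 101.7 [ 0.5761 -0.2326] [ 576.2 -233.1] [39.9 40.8] yaw 174.5
slot60 100 px 325.4 103.0 [ 0.5761 -0.2335] [ 576.1 -233.2] [13.6  4.2] yaw 85.3
slot100 123 px 325.0 102.7 [ 0.5757 -0.2333] [ 575.7 -233.1] [13.6  5. ] yaw 85.2
slot130 169 px 325.0 102.3 [ 0.5757 -0.233 ] [ 575.7 -233.2] [15.2  6.7] yaw 83.5
console top 13738 [ 575.8 -232.5] [110.5 110.2] 85.0659408569336
rotor z [ 0.57563482 -0.23298712  0.06871955]
```

```bash
python3 -c "
from h import *
rel(-5,(.576,-.2323,.125))"
```

```text
t 10.65 pos [ 0.5642 -0.3082  0.1986] jawyaw -4.9 F [-0.2  0.9  0.4] w 0.0077
turn [-0.001  0.001 -0.003] q [-0.58  0.12  1.68  0.    1.34 -0.5 ]
(0.576, -0.2323, 0.125) -> [-76.4  73.9   5.1]
```

```bash
python3 -m jog '[0,0,0,-20,0,1,-1, 0,0,0,-45,5,3,-1, 0,0,0,-70,20,5,-1, 0,0,0,-76,40,5,-1, 0,0,0,-76,58,5,-1, 0,0,0,-76,70,5,-1, 0,0,0,-76,74,5,-1, 0,0,0,-76,74,5,-1, 0,0,0,-76,74,5,-1]'; python3 -c "
from h import *
rel(-5,(.576,-.2323,.110),(.576,-.2323,.103))"
```

```text
time: 11.55
position: [0.5764, -0.2327, 0.126]
tool_rot: [-1.163, 1.271, -1.272]
contact_force: [0.0, 0.0, -0.2]
width: 0.0078
t 11.55 pos [ 0.5764 -0.2327  0.126 ] jawyaw -4.9 F [ 0.   0.  -0.2] w 0.0078
turn [-0.003  0.001 -0.002] q [-0.47  0.13  1.8   0.    1.21 -0.39]
(0.576, -0.2323, 0.11) -> [-0.4 16.  -0.5]
(0.576, -0.2323, 0.103) -> [-0.4 23.  -0.5]
```

```bash
python3 -m jog '[0,0,0,-0.4,6,-0.5,-1, 0,0,0,-0.4,12,-0.5,-1, 0,0,0,-0.4,16,-0.5,-1, 0,0,0,-0.4,19,-0.5,-1, 0,0,0,-0.4,22,-0.5,-1, 0,0,0,-0.4,22,-0.5,-1]'; python3 -c "
from h import *
rel(-5,(.576,-.2323,.103))"
```

```text
time: 12.15
position: [0.5756, -0.2321, 0.1032]
tool_rot: [-1.164, 1.272, -1.271]
contact_force: [0.4, 0.5, -0.4]
width: 0.0076
t 12.15 pos [ 0.5756 -0.2321  0.1032] jawyaw -4.9 F [ 0.4  0.5 -0.4] w 0.0076
turn [-0.002  0.001 -0.003] q [-0.47  0.15  1.81  0.    1.18 -0.39]
(0.576, -0.2323, 0.103) -> [0.1 0.2 0.4]
```

The blade is in by 8 mm with no contact force. Next I'll push past the pins.

```bash
python3 -m jog '[0,0,0,0,3,0.2,-1, 0,0,0,0,5,0.2,-1, 0,0,0,0,7,0.2,-1, 0,0,0,0,8,0.2,-1, 0,0,0,0,8,0.2,-1]'; python3 -c "
from h import *
rel(-5,(.576,-.2323,.081))"
```

```text
time: 12.65
position: [0.5759, -0.2325, 0.0953]
tool_rot: [-1.164, 1.272, -1.272]
contact_force: [0.3, -1.6, -0.6]
width: 0.0081
t 12.65 pos [ 0.5759 -0.2325  0.0953] jawyaw -5.0 F [ 0.3 -1.6 -0.6] w 0.0081
turn [-0.002  0.001 -0.002] q [-0.47  0.16  1.82  0.    1.16 -0.39]
(0.576, -0.2323, 0.081) -> [-0.2 14.3  0. ]
```

```bash
python3 -m jog '[0,0,0,0,3,0,-1, 0,0,0,0,5,0,-1, 0,0,0,0,6,0,-1, 0,0,0,0,6,0,-1]'; python3 -m jog '[0,0,0,0,2,0,-1, 0,0,0,0,4,0,-1, 0,0,0,0,5,0,-1, 0,0,0,0,5,0,-1]'; python3 -c "
from h import *
rel(-5,(.576,-.2323,.081))"
```

```text
time: 13.05
position: [0.5764, -0.2325, 0.0901]
tool_rot: [-1.163, 1.271, -1.273]
contact_force: [-0.8, -0.4, 4.2]
width: 0.0079
time: 13.45
position: [0.5768, -0.2325, 0.0855]
tool_rot: [-1.163, 1.27, -1.273]
contact_force: [0.4, -0.2, 3.1]
width: 0.0077
t 13.45 pos [ 0.5768 -0.2325  0.0855] jawyaw -5.0 F [ 0.4 -0.2  3.1] w 0.0077
turn [-0.004  0.001 -0.002] q [-0.47  0.17  1.82  0.    1.14 -0.39]
(0.576, -0.2323, 0.081) -> [-0.1  4.5 -0.8]
```

```bash
python3 -m jog '[0,0,0,0,2,-0.5,-1, 0,0,0,0,4,-0.5,-1, 0,0,0,0,6,-0.5,-1, 0,0,0,0,6,-0.5,-1, 0,0,0,0,6,-0.5,-1]'; python3 - <<'E'
from h import *
rel(-5,(.576,-.2323,.081))
im=snap('scene','s4')
p=pix(im,[.576,-.2325,.09])[0].astype(int);print(p)
A=im['color'][p[1]-50:p[1]+50,p[0]-65:p[0]+65]
cv2.imwrite('pics/s4c.png',cv2.resize(A,None,fx=6,fy=6,interpolation=cv2.INTER_CUBIC)[:,:,::-1])
E
```

```text
time: 13.95
position: [0.5767, -0.2325, 0.0811]
tool_rot: [-1.162, 1.27, -1.273]
contact_force: [-1.7, 1.8, 11.0]
width: 0.0082
t 13.95 pos [ 0.5767 -0.2325  0.0811] jawyaw -4.9 F [-1.7  1.8 11. ] w 0.0082
turn [-0.004  0.001 -0.002] q [-0.47  0.18  1.83  0.    1.14 -0.39]
(0.576, -0.2323, 0.081) -> [-0.1  0.1 -0.7]
[271 183]
```

View pics/s4c.png

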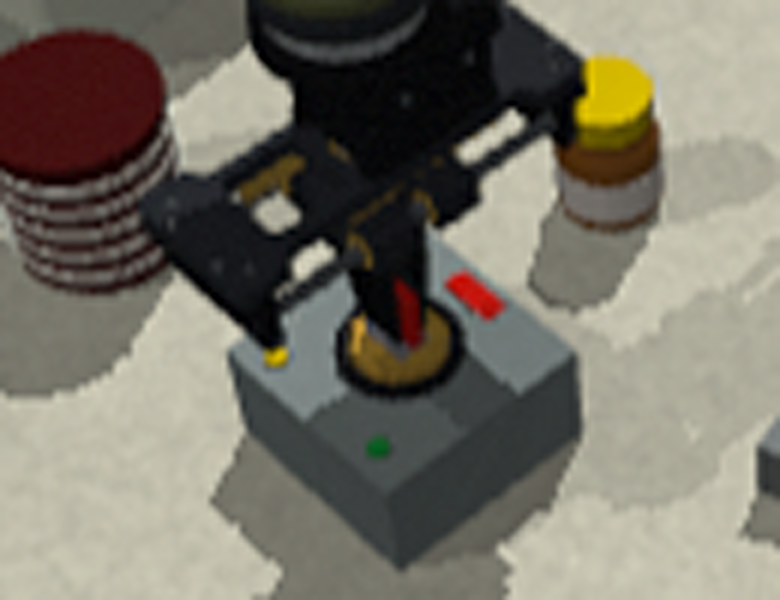

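The picture shows the collar down on the brass rotor at about crop (395,350), and TCP z is 0.0811 as predicted for home. I'll push a bit more to confirm a hard stop.

```bash
python3 -m jog '[0,0,0,0,2,-0.5,-1, 0,0,0,0,4,-0.5,-1, 0,0,0,0,4,-0.5,-1, 0,0,0,0,4,-0.5,-1]'; python3 -c "
from h import *
rel(-5,(.576,-.2325,.081))"
```

```text
time: 14.4
position: [0.5768, -0.2325, 0.081]
tool_rot: [-1.162, 1.27, -1.273]
contact_force: [-8.2, 4.6, 20.6]
width: 0.0076
t 14.4 pos [ 0.5768 -0.2325  0.081 ] jawyaw -4.9 F [-8.2  4.6 20.6] w 0.0076
turn [-0.005  0.001 -0.002] q [-0.47  0.18  1.83  0.    1.13 -0.39]
(0.576, -0.2325, 0.081) -> [ 0.   0.  -0.8]
```

```bash
python3 -m jog '[0,0.12,0,0,2,-0.5,-1, 0,0.24,0,0,2,-0.5,-1, 0,0.36,0,0,2,-0.5,-1, 0,0.48,0,0,2,-0.5,-1, 0,0.6,0,0,2,-0.5,-1, 0,0.72,0,0,2,-0.5,-1, 0,0.84,0,0,2,-0.5,-1, 0,0.96,0,0,2,-0.5,-1, 0,1.08,0,0,2,-0.5,-1, 0,1.2,0,0,2,-0.5,-1, 0,1.2,0,0,2,-0.5,-1]'; python3 -c "
from h import *
rel(-95,(.576,-.2325,.080));print(telemetry.get_obs()['wrist_torque'].round(3))"
```

```text
time: 15.5
position: [0.5769, -0.2334, 0.0811]
tool_rot: [-0.288, 2.066, -2.068]
contact_force: [-3.6, -0.2, 11.7]
width: 0.0077
t 15.5 pos [ 0.5769 -0.2334  0.0811] jawyaw -73.8 F [-3.6 -0.2 11.7] w 0.0077
turn [-0.001  0.37  -0.006] q [-0.47  0.18  1.83  0.    1.13  0.81]
(0.576, -0.2325, 0.08) -> [ 0.6  1.1 -1.1]
[-0.056  0.651  0.039]
```

```bash
python3 -m jog '[0,0.12,0,0,2,-0.5,-1, 0,0.24,0,0.2,2,-0.5,-1, 0,0.36,0,0.3,2,-0.5,-1, 0,0.42,0,0.3,2,-0.5,-1, 0,0.45,0,0.3,2,-0.5,-1, 0,0.45,0,0.3,2,-0.5,-1]'; python3 -c "
from h import *
rel(-95,(.576,-.2325,.080));print(telemetry.get_obs()['wrist_torque'].round(3))"
```

```text
time: 16.1
position: [0.5768, -0.2335, 0.0811]
tool_rot: [-0.186, -2.136, 2.138]
contact_force: [-4.0, 0.9, 12.6]
width: 0.0079
t 16.1 pos [ 0.5768 -0.2335  0.0811] jawyaw -99.6 F [-4.   0.9 12.6] w 0.0079
turn [-0.    -0.08  -0.007] q [-0.47  0.18  1.83  0.    1.13  1.27]
(0.576, -0.2325, 0.08) -> [ 1.   1.1 -0.8]
[0.223 0.842 0.086]
```

```bash
python3 -m jog '[0,0.03,0,0.2,2,0,-1, 0,0.06,0,0.2,2,0,-1, 0,0.08,0,0.2,2,0,-1, 0,0.08,0,0.2,2,0,-1]'; python3 -c "
from h import *
rel(-95,(.576,-.2325,.080));print(telemetry.get_obs()['wrist_torque'].round(3))"
```

```text
time: 16.5
position: [0.577, -0.2333, 0.0811]
tool_rot: [-0.266, -2.093, 2.093]
contact_force: [-3.6, 3.0, 13.7]
width: 0.0077
t 16.5 pos [ 0.577  -0.2333  0.0811] jawyaw -104.1 F [-3.6  3.  13.7] w 0.0077
turn [ 0.    -0.159 -0.007] q [-0.47  0.18  1.83  0.    1.13  1.34]
(0.576, -0.2325, 0.08) -> [ 1.1  1.1 -0.5]
[0.601 0.875 0.287]
```

```bash
python3 -m jog '[0,0.02,0,0.2,2,0,-1, 0,0.04,0,0.2,2,0,-1, 0,0.04,0,0.2,2,0,-1, 0,0.04,0,0.2,2,0,-1]'; python3 - <<'E'
from h import *
rel(-95,(.576,-.2325,.080));print(telemetry.get_obs()['wrist_torque'].round(3))
im=snap('scene','s5');A=im['color'][133:233,206:336]
snap('top','t5');B=load('t5')['color'][170:230,330:400]
cv2.imwrite('pics/s5c.png',np.hstack([cv2.resize(A,(520,400),interpolation=cv2.INTER_CUBIC),cv2.resize(B,(280,240)).repeat(1,0) if 0 else cv2.copyMakeBorder(cv2.resize(B,(280,240)),0,160,0,0,0)])[:,:,::-1])
E
```

```text
time: 16.9
position: [0.5771, -0.2333, 0.0811]
tool_rot: [-0.304, -2.071, 2.072]
contact_force: [-3.5, 2.2, 12.8]
width: 0.0077
t 16.9 pos [ 0.5771 -0.2333  0.0811] jawyaw -106.3 F [-3.5  2.2 12.8] w 0.0077
turn [-0.    -0.198 -0.007] q [-0.47  0.18  1.83  0.    1.13  1.38]
(0.576, -0.2325, 0.08) -> [ 1.2  1.1 -0.5]
[0.45  0.851 0.388]
```

View pics/s5c.png

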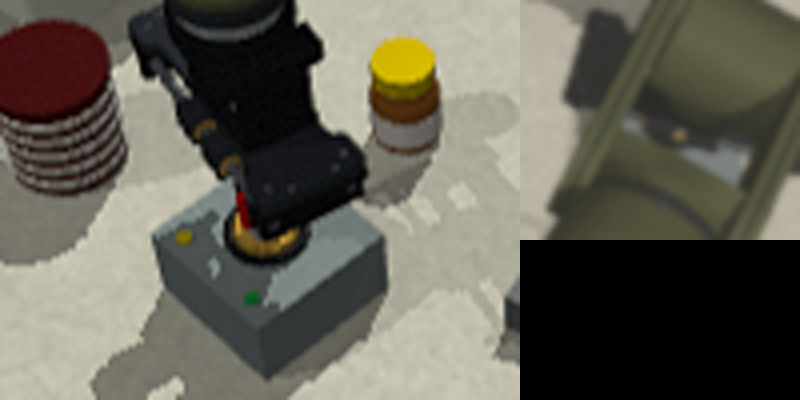

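```bash
python3 - <<'E'
from h import *
for i in range(8): im=cams.get_image('scene')
a=load('scene0')
# movement check: changes outside arm for the lever and the yellow key
hsv=cv2.cvtColor(im['color'],cv2.COLOR_RGB2HSV)
m=cv2.inRange(hsv,(0,140,60),(8,255,255))|cv2.inRange(hsv,(172,140,60),(180,255,255))
v,u=np.where(m);P=world(im,u,v);k=(P[:,1]>.25)&(P[:,1]<.4)&(P[:,0]<.56)&(P[:,2]>.08);print('handle',P[k].mean(0).round(4))
m=cv2.inRange(hsv,(15,120,70),(32,255,255));v,u=np.where(m);P=world(im,u,v);k=(abs(P[:,1]+.07)<.04)&(abs(P[:,0]-.46)<.04)&(P[:,2]>.05);print('yellow bow',P[k].mean(0).round(4))
v,u=np.where(cv2.inRange(cv2.cvtColor(a['color'],cv2.COLOR_RGB2HSV),(15,120,70),(32,255,255)));P=world(a,u,v);k=(abs(P[:,1]+.07)<.04)&(abs(P[:,0]-.46)<.04)&(P[:,2]>.05);print('before',P[k].mean(0).round(4))
rel(-95);print(telemetry.get_obs()['wrist_torque'].round(3))
order.finish_job()
E
```

```text
handle [0.5259 0.3156 0.1925]
yellow bow [ 0.4661 -0.0678  0.0659]
before [ 0.4662 -0.0678  0.0652]
t 17.4 pos [ 0.577  -0.2333  0.0811] jawyaw -106.3 F [-3.6  2.6 13.3] w 0.0078
turn [-0.    -0.198 -0.007] q [-0.47  0.18  1.83  0.    1.13  1.38]
[0.432 0.87  0.307]
the job is handed in; nothing more can be done
```

I purged the airlock, then inserted the red key and turned it. I handed the job in at 17.4 s, still gripping the key and holding it against the spring.

- **Lever:** I pressed it until the force rose to about 22 N with almost no further motion, which I took as the stop. After release, the handle's measured position was back within 1 mm of where it started.
- **Key insertion:** It reached the predicted home height and stayed there under 20 N of push. Resistance at the pins was lower than expected, about 4 N measured and 11 N near the end, so no extra working was needed.
- **Turn:** I turned the gripper clockwise about 101°, which is past 90° because of the key's play and some give in the grip. The wrist torque was 0.31–0.39 N m, against about 0.08 N m for the spring alone. I took that as being on the stop; I couldn't see the rotor's angle directly because the gripper and arm hid it.
- **Final hold:** The last 0.5 s showed a steady pose and an opening of 7.8 mm on the 8 mm bow.
- **Other items:** The yellow key measured unmoved to within 1 mm. I didn't re-measure the other objects, but no unexpected contact force showed up.

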